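# Close the stone tray with its tongued cover board

### The job

Close the dark wooden stone tray with the light-wood cover that has the tongue and the blue grip: hold it tipped with the tongue edge down, slip the tongue into the groove under the tray's brass lip, then lower the other edge until the cover lies flat inside the tray's end rail, centred sideways, and let go. Leave the white cover with the red grip where it is.

Things in the scene. Friction and masses are not known exactly. Their poses are not given: they have to be found in the camera images.
- cover_grip (a point): Centre of the blue rib of the light-wood cover (0.24 kg, lying flat). Board 138 (x) by 140 (y), 10 mm thick; the rib on top is 14 mm thick (x), 80 long (y), from 10 to 58 mm above the board's underside; this point is 34 mm above it, close to the balance point. Axes: z up, x away from the tongue edge (at the start roughly away from the robot), y along rib and tongue.
- cover_tongue (a point): Middle of the tip edge of the cover's dark tongue, at its underside; axes as cover_grip, which lies 87 mm in x and 34 mm in z from here. The tongue is 24 mm long (x), 140 wide (y), 6 thick, its underside level with the board's. From tongue tip to the board's opposite edge: 162 mm.
- tray_groove (a point): Mouth of the fixed dark tray's groove, mid-width, on its floor, 40 mm above the table. z up, x out of the groove across the tray, y along it (150 mm, ends open). 26 mm deep under a brass lip 18 mm above the floor at the mouth (top 24), 10 at the back. Side walls and far ledge, level with the floor, carry the cover. A far rail 12 mm higher, 150 mm in x from here, bars flat entry (14 mm play).
- plain_grip (a point): Centre of the red rib of a white cover, 138 by 140 by 10 mm, with the same rib but no tongue; it does not belong to this tray and stays where it is. Axes as cover_grip.

How it is judged:
By the outcome, as a careful person would: the job done as asked, in the order asked, and still so for the second after the job is handed in, with the robot touching nothing.
It also fails if it takes over 46 s, if anything falls off the work surface, if the arm or the gripper's body presses on something with over 40 N, if the wrist force passes 120 N, or if a joint passes its speed limit or range.

### The arm

A 6-joint arm with a two-finger parallel gripper is mounted at the origin on the work surface. World frame = base frame: x ahead of the robot, y to its left, z up, the work surface at z = 0. Lengths are in mm, angles in rad, forces in N, time in s.
With the tool pointing down it reaches from about 300 to 775 mm from the base axis. Payload 14.6 kg.
Tool frame: the origin (TCP) lies where the fingers leave the gripper's body, on its centre line; the fingertips stand 97 mm ahead of it and the grasp point (between the pads) lies ahead of it (grip_depth is the z of the grasp point in the tool frame, in mm); z points along the fingers, y is the line along which they close (so a half turn about z gives the same grasp; the last joint's range is limited). The gripper opens to 94 mm and grips with 3 to 60 N. Pads are 16 mm wide; open, the fingers measure 119 mm over their backs; the gripper's body (75 mm by 177 mm) begins 78 mm behind the grasp point.
Start: joints at [1.107, 0.3, 1.521, -0, 1.321, -0.067], TCP at [212.555, 507.258, 302.646] pointing down, gripper open.
Joint ranges: [-3.03, 3.03], [-0.79, 2.21], [0.23, 2.52], [-1.04, 4.18], [0, 3.07], [-2.55, 2.55]. Speed limits (rad/s): [2.22, 2.22, 2.57, 3.14, 3.14, 3.14].

### API

Orientations are given as [roll, pitch, yaw] about the fixed x, y, z axes, in that order (R = Rz(yaw) Ry(pitch) Rx(roll)).
In Python, from cell import read_state, camera, sign_off, regions_of, spot_point, grip_depth gives the robot as it stands. The module is installed in compiled form; this text tells all that it offers.
- The arm moves only by the tool send_rows, never from a script. Its argument "series" is a list of rows, each a list of 3 entries, a list of its own where there are three numbers: the shift along the world's x, y, z in mm, then the turn about the world's z in degrees, then the closure, from -1 (fully open) to 1 (shut), so that 0 is half open. A call has 1 to 12 rows; each row shifts and turns the commanded pose from where the row before left it; what a row does not reach is not made up. A row lasts 1/10 s, in which the tool goes at most 50 mm and 8.59 degrees, less where a joint would pass 70% of its speed; a pose out of reach is approached as far as the arm can. A call is refused whole if a number of a shift passes 50 or a number of a turn 8.59, either way. A call with a gripper value outside its range is refused whole. The fingers move at their own pace and stop on an object; "squeeze" is the grip in N (left out, the last holds). Time passes only in rows, so rows that do not move let the fingers close. It gives the time, the measured TCP pose, the force, the opening and the grip force at its end, in the units of the state.
- read_state(): the state, without advancing time (a new reading comes with each control period).
- camera(name): name is "scene" or "top"; returns a dict with "color" (400x640x3 uint8, blue, green, red), "fx", "fy", "cx", "cy" (pixels), "camera_from_world" (4x4, takes a point from world to camera coordinates). Camera axes: x right, y down, z forward; pixel columns grow to the right and rows downward; lengths in mm; the calibration is good to about 2 mm. A picture is of the moment at which its call begins. There is no depth.
- sign_off(): hands the job in; it is judged then, once.
Trained networks look in a picture, given as the dict that the camera call returned (one of the last four; its "shot" number tells which), for a name from the list of things; names that differ only in an ending like _2 or _b are one class to them, and where a whole thing is asked for, a point or a joint stands for the part that bears it (a point fixed in the world has none). Each returns a list of dicts, best first, with "confidence" (0 to 1); they miss things now and then, are a little off and sometimes report something else, mostly with a low value. They report only what shows in the picture. A call takes as long as a camera call.
- regions_of(thing, picture): "mask" (400x640 bool, what is visible of it).
- spot_point(thing, picture): "point" ([x, y, z] in mm, in the coordinates of the camera as it stood for that picture, good to about 4 mm: a listed point, or the origin of a listed thing).
The state is a dict: "clock": time; "joints": joint angles; "qd": joint speeds; "effort": joint torques, N m; "eef_pos": TCP position; "eef_rot": TCP orientation; "wrist_force": force on the tool from outside, world axes, zero at the start; "moment": the same for the moment, N m; "finger_gap": finger opening in mm; "finger_force": force on a finger pad.
Only numpy, scipy, OpenCV 4.12 (cv2) and the standard library are available. Lean on these libraries where they do the work, as an engineer would, in place of code of your own. Each camera call takes 0.05 s, during which the arm holds its last target. There are 200 camera calls.

## Working session

There is one attempt and no reset: what is moved stays moved. The work goes in short steps, Python scripts to look and compute and a tool call to move; the robot and the scene stay as the last step left them, time stands still between calls to the robot, and variables do not carry over. Pictures are saved under pics/ and viewed, at most 12 in all, crops included, and the job is handed in when it is done.

Besides the shell and the picture viewer there is one more tool, called after "Emit:" as a command line: name --argument value ..., lists and objects as JSON in quotes. send_rows: Moves the arm, as the interface text tells. Its arguments: {"type":"object","properties":{"series":{"type":"array"},"squeeze":{"type":"number"}},"required":["series"]}

```bash
mkdir -p pics
cat > h.py <<'E'
import numpy as np, cv2
from cell import *
def look(names=("cover_grip","cover_tongue","tray_groove","plain_grip"),cams=("scene","top"),save=None):
    for c in cams:
        p=camera(c); T=np.linalg.inv(p["camera_from_world"])
        if save: cv2.imwrite(f"pics/{save}_{c}.png",p["color"])
        for n in names:
            for r in spot_point(n,p)[:2]:
                q=np.array(r["point"]); w=T@np.r_[q,1]
                px=(p["fx"]*q[0]/q[2]+p["cx"],p["fy"]*q[1]/q[2]+p["cy"])
                print(c,n,round(r["confidence"],2),w[:3].round(1),np.round(px))
        print(c,"cam at",T[:3,3].round())
E
python3 - <<'E'
from h import *
s=read_state(); print(s); print(grip_depth)
look(save="a")
E
```

```text
{'clock': 0.0, 'joints': array([ 1.10740965e+00,  3.00476372e-01,  1.52154748e+00,  1.71803684e-05,
        1.32070306e+00, -6.65760377e-02]), 'qd': array([ 2.03170039e-04, -5.18673697e-04, -4.99077651e-05, -9.38570822e-04,
        5.51612886e-04, -4.67636853e-05]), 'effort': array([-1.33358819e-03, -5.31824470e+01, -3.52719426e+01,  7.06800004e-02,
        2.45752058e-02, -8.07385049e-05]), 'eef_pos': array([212.48859679, 507.14384979, 302.09758953]), 'eef_rot': array([-3.14046201e+00, -9.20628551e-05,  2.74477770e+00]), 'wrist_force': array([ 0.15318523, -0.09143097,  0.24893379]), 'moment': array([ 0.01802058, -0.00398793, -0.01977768]), 'finger_force': 0.0, 'finger_gap': 94.29837066738169}
78.39999999999999
scene cover_grip 0.83 [447.2 259.2  31.1] [460. 222.]
scene cover_tongue 0.97 [361.7 252.3  -1. ] [452. 202.]
scene tray_groove 0.89 [4.476e+02 4.000e-01 3.830e+01] [322. 196.]
scene plain_grip 0.7 [446.    1.4  38.9] [322. 195.]
scene plain_grip 0.68 [ 483.8 -253.8   33.1] [194. 189.]
scene cam at [946. 141. 524.]
top cover_grip 0.76 [440.6 260.6  28.7] [196. 210.]
top cover_tongue 0.85 [356.3 251.2   2.2] [202. 251.]
top tray_groove 0.8 [4.434e+02 2.000e-01 4.050e+01] [322. 209.]
top plain_grip 0.72 [ 482.4 -255.6   34. ] [446. 192.]
top cam at [323.  -4. 987.]
```

View pics/a_scene.png

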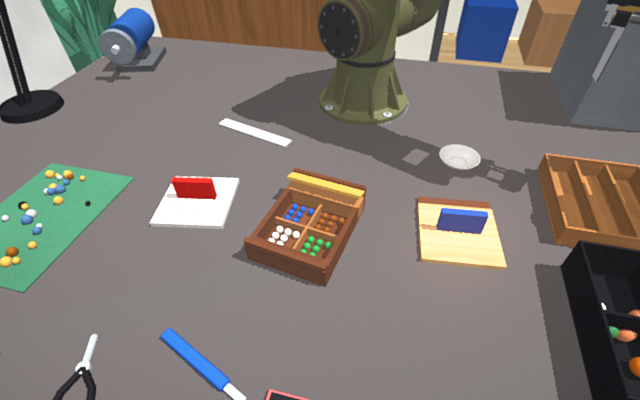

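View pics/a_top.png

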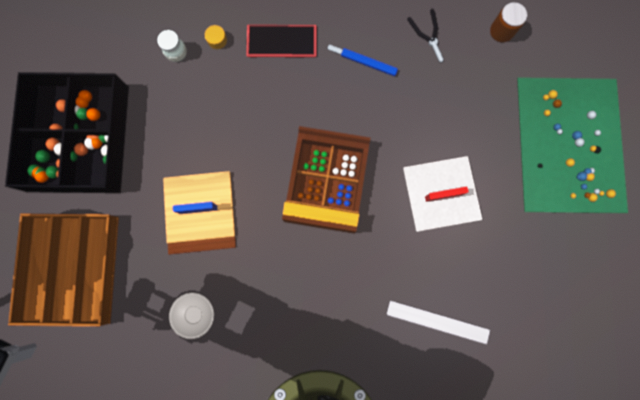

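```bash
cat >> h.py <<'E'
def back(p,uv,z):
    T=np.linalg.inv(p["camera_from_world"]); uv=np.asarray(uv,float)
    d=np.c_[(uv[:,0]-p["cx"])/p["fx"],(uv[:,1]-p["cy"])/p["fy"],np.ones(len(uv))]@T[:3,:3].T
    o=T[:3,3]; return (o+d*((z-o[2])/d[:,2])[:,None])[:,:2]
def rect(p,m,z):
    n,l,s,_=cv2.connectedComponentsWithStats(m.astype(np.uint8)); k=1+np.argmax(s[1:,4])
    v,u=np.where(l==k); r=cv2.minAreaRect(back(p,np.c_[u,v],z).astype(np.float32))
    b=cv2.boxPoints(r); e=b[1]-b[0]; a=np.degrees(np.arctan2(e[1],e[0])); a=(a+45)%90-45
    return np.round(r[0],1),np.round(r[1],1),round(float(a),1)
E
python3 - <<'E'
from h import *
for c in("top","scene"):
    p=camera(c); hsv=cv2.cvtColor(p["color"],cv2.COLOR_BGR2HSV)
    for n,z in(("cover_grip",8),("tray_groove",55),("plain_grip",8)):
        for r in regions_of(n,p)[:1]: print(c,n,r["confidence"],rect(p,r["mask"],z),r["mask"].sum())
    V,U=np.mgrid[:400,:640]
    blue=cv2.inRange(hsv,(105,120,60),(130,255,255))>0
    box=(abs(U-(196 if c=="top" else 460))<45)&(abs(V-(210 if c=="top" else 222))<40)
    print(c,"rib",rect(p,blue&box,58 if c=="top" else 40))
    br=cv2.inRange(hsv,(18,140,120),(32,255,255))>0
    box=(abs(U-(321 if c=="top" else 325))<48)&(abs(V-(215 if c=="top" else 188))<30)
    print(c,"lip",rect(p,br&box,64))
E
```

```text
top cover_grip 0.95 (array([439. , 259.7]), array([163.1, 141.8]), 6.5) 5113
top tray_groove 0.68 (array([ 477.7, -242.4]), array([134.5, 139.1]), 10.9) 4373
top rib (array([441.8, 256.2]), array([14.9, 83.8]), 6.5)
top lip (array([431.5,   3. ]), array([151.2,  26.9]), -8.8)
scene cover_grip 0.89 (array([446.8, 259. ]), array([166.3, 142.3]), 6.8) 5202
scene tray_groove 0.61 (array([523.8,  -5. ]), array([168.7, 241.2]), -8.7) 9030
scene plain_grip 0.94 (array([ 490.5, -252.8]), array([147.2, 146. ]), 11.5) 3506
scene rib (array([437.9, 264.9]), array([32.2, 79.1]), 1.6)
scene lip (array([441.7,   5.6]), array([150.7,  25.2]), -9.0)
```

Emit:
send_rows --series '[[[23,-25,0],3,-1],[[23,-25,-10],3,-1],[[23,-25,-10],3,-1],[[23,-25,-10],3,-1],[[23,-25,-10],3,-1],[[23,-25,-10],3,-1],[[23,-25,-10],3,-1],[[23,-25,-10],3,-1],[[23,-25,-10],3,-1],[[23,-23,-10],2,-1],[[0,0,0],0,-1]]' --squeeze 20

```text
clock: 2.0
eef_pos: [444.1, 256.9, 211.5]
eef_rot: [-3.141, -0.001, -3.034]
wrist_force: [-0.3, 0.5, -0.3]
finger_gap: 93.7
finger_force: 0.0
```

Run:
```python
from h import *
s=read_state(); print(s["clock"],s["eef_pos"],np.degrees(s["eef_rot"]))
look(("cover_grip","cover_tongue"),save="b")
```

```text
2.0 [444.12553458 256.91080697 211.45727283] [-1.79950628e+02 -7.72400594e-02 -1.73852296e+02]
scene cover_grip 0.66 [448.3 260.3  36.3] [461. 220.]
scene cover_tongue 0.84 [358.8 253.5  -2.8] [453. 201.]
scene cam at [946. 141. 524.]
top cover_grip 0.63 [441.9 260.8  29.2] [196. 209.]
top cover_grip 0.51 [4.424e+02 4.000e-01 4.410e+01] [322. 209.]
top cover_tongue 0.92 [356.6 249.5   2.5] [202. 251.]
top cover_tongue 0.58 [441.3   1.5  40.2] [321. 210.]
top cam at [323.  -4. 987.]
```

Emit:
send_rows --series '[[[1,2.5,-30],0.4,-1],[[0,0,-30],0,-1],[[0,0,-20],0,-1],[[0,0,-10],0,-1],[[0,0,0],0,-1]]'

```text
clock: 2.8
eef_pos: [443.1, 262.0, 122.0]
eef_rot: [-3.141, -0.001, -3.025]
wrist_force: [0.8, -0.8, -0.5]
finger_gap: 94.1
finger_force: 0.0
```

Run:
```python
from h import *
p=camera("scene"); cv2.imwrite("pics/c.png",cv2.resize(p["color"][100:300,360:600],None,fx=3,fy=3,interpolation=cv2.INTER_CUBIC)[:600])
```

```text
(no output)
```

View pics/c.png

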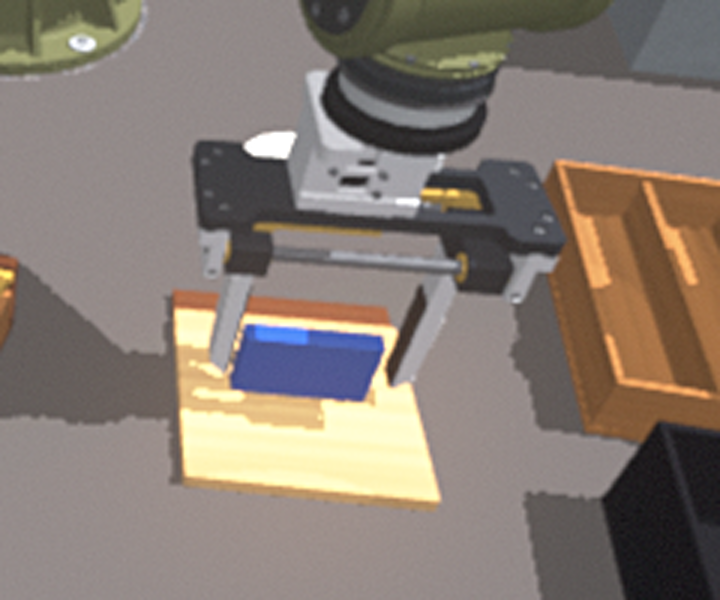

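Emit:
send_rows --series '[[[2,-3,-5],0,-1],[[0,0,-4],0,-1],[[0,0,0],0,0],[[0,0,0],0,0.5],[[0,0,0],0,1],[[0,0,0],0,1],[[0,0,0],0,1],[[0,0,0],0,1]]' --squeeze 20

```text
clock: 3.65
eef_pos: [445.6, 258.8, 113.9]
eef_rot: [3.141, 0.0, -3.025]
wrist_force: [-0.6, -0.6, 2.7]
finger_gap: 79.7
finger_force: 20.0
```

Emit:
send_rows --series '[[[0,0,10],0,1],[[0,0,20],0,1],[[0,0,30],0,1],[[0,0,30],0,1],[[0,0,10],0,1],[[0,0,0],0,1]]'

```text
clock: 4.25
eef_pos: [445.7, 258.9, 214.6]
eef_rot: [3.141, 0.002, -3.025]
wrist_force: [-0.1, 0.4, -2.6]
finger_gap: 79.9
finger_force: 20.0
```

Run:
```python
from h import *
s=read_state(); print(s["clock"],s["eef_pos"],s["wrist_force"],s["finger_gap"],s["finger_force"])
look(("cover_grip","cover_tongue"))
p=camera("scene"); cv2.imwrite("pics/d.png",cv2.resize(p["color"][80:280,360:600],None,fx=3,fy=3,interpolation=cv2.INTER_CUBIC)[:600])
```

```text
4.25 [445.74255806 258.86699035 214.6355769 ] [-0.14696283  0.37920856 -2.55152522] 79.88055585379053 19.99966263771057
scene cover_grip 0.74 [447.8 256.3 134.4] [474. 178.]
scene cover_tongue 0.91 [359.5 255.1  98.7] [466. 162.]
scene cam at [946. 141. 524.]
top cover_grip 0.77 [443.6 262.6 129.2] [180. 201.]
top cover_tongue 0.72 [354.2 251.6 101.5] [188. 251.]
top cam at [323.  -4. 987.]
```

View pics/d.png

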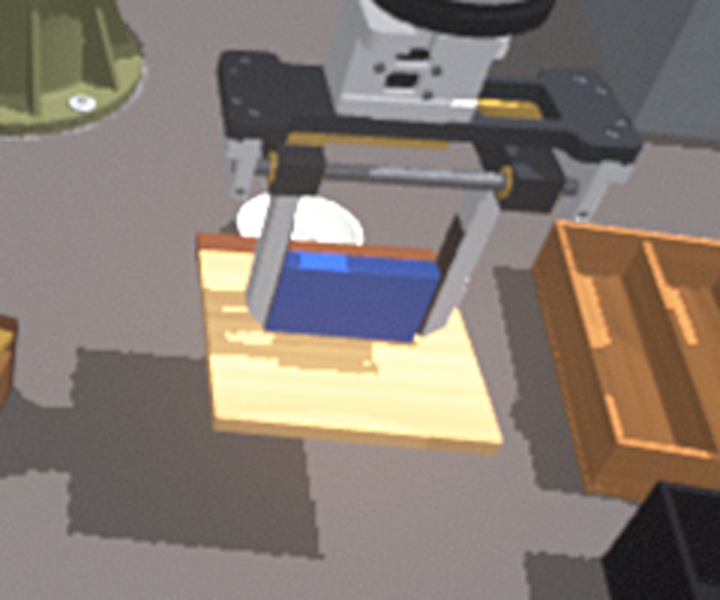

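Emit:
send_rows --series '[[[-5,-15,0],-1,1],[[-6,-25,0],-1.5,1],[[-6,-25,0],-1.5,1],[[-6,-25,0],-1.5,1],[[-6,-25,0],-1.5,1],[[-6,-25,0],-1.5,1],[[-6,-25,0],-1.5,1],[[-6,-25,0],-1.5,1],[[-6,-25,-8],-1.5,1],[[-6,-20,-8],-1.5,1],[[-5,-13,-8],-1,1],[[0,0,0],0,1]]'

```text
clock: 5.8
eef_pos: [380.8, 9.8, 188.7]
eef_rot: [-3.141, -0.002, 2.985]
wrist_force: [-0.4, -0.4, -3.5]
finger_gap: 79.9
finger_force: 20.0
```

Run:
```python
from h import *
s=read_state(); print(s["clock"],s["eef_pos"],np.degrees(s["eef_rot"]),s["wrist_force"])
look(("cover_grip","cover_tongue","tray_groove"))
p=camera("scene"); cv2.imwrite("pics/e.png",cv2.resize(p["color"][80:280,220:460],None,fx=3,fy=3,interpolation=cv2.INTER_CUBIC)[:600])
```

```text
5.8 [380.79251213   9.81377285 188.71721795] [-1.79982600e+02 -1.14907519e-01  1.71041926e+02] [-0.38250491 -0.39434278 -3.53737847]
scene cover_grip 0.84 [383.1   9.7 106. ] [334. 148.]
scene cover_tongue 0.66 [295.6  25.1  74. ] [351. 138.]
scene tray_groove 0.66 [447.4   3.6  41.5] [323. 195.]
scene cam at [946. 141. 524.]
top tray_groove 0.74 [443.1   1.9  40.8] [321. 209.]
top cam at [323.  -4. 987.]
```

View pics/e.png

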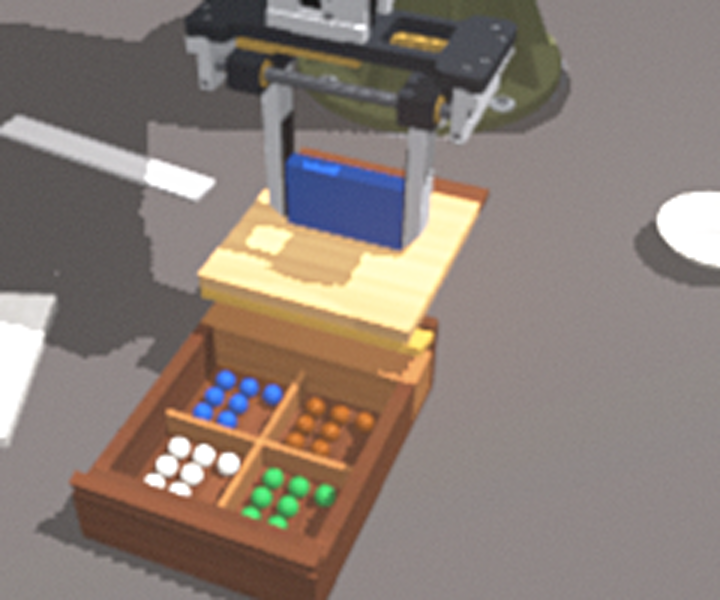

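Emit:
send_rows --series '[[[0,0,-6],0,1],[[0,0,-4],0,1],[[0,0,-2],0,1],[[0,0,-2],0,1],[[0,0,-2],0,1],[[0,0,0],0,1]]'

```text
clock: 6.85
eef_pos: [381.5, 10.8, 173.6]
eef_rot: [-3.142, -0.0, 2.987]
wrist_force: [-1.4, 0.6, -0.1]
finger_gap: 79.6
finger_force: 20.0
```

Emit:
send_rows --series '[[[0,0,-2],0,1],[[0,0,-2],0,1],[[0,0,-2],0,1],[[0,0,-2],0,1],[[0,0,0],0,1]]'

```text
clock: 7.35
eef_pos: [381.7, 10.7, 166.0]
eef_rot: [3.142, 0.0, 2.987]
wrist_force: [-3.8, 1.8, 8.1]
finger_gap: 79.9
finger_force: 20.0
```

Run:
```python
from h import *
s=read_state(); print(s["clock"],s["eef_pos"],s["wrist_force"])
look(("cover_grip","cover_tongue"))
p=camera("scene"); cv2.imwrite("pics/f.png",cv2.resize(p["color"][80:280,220:460],None,fx=3,fy=3,interpolation=cv2.INTER_CUBIC)[:600])
```

```text
7.35 [381.68646339  10.74532691 165.95160487] [-3.82240686  1.82937142  8.10679747]
scene cover_grip 0.57 [381.4  10.9  90.3] [335. 155.]
scene cover_tongue 0.73 [300.1  25.4  38.3] [350. 153.]
scene cam at [946. 141. 524.]
top cam at [323.  -4. 987.]
```

View pics/f.png

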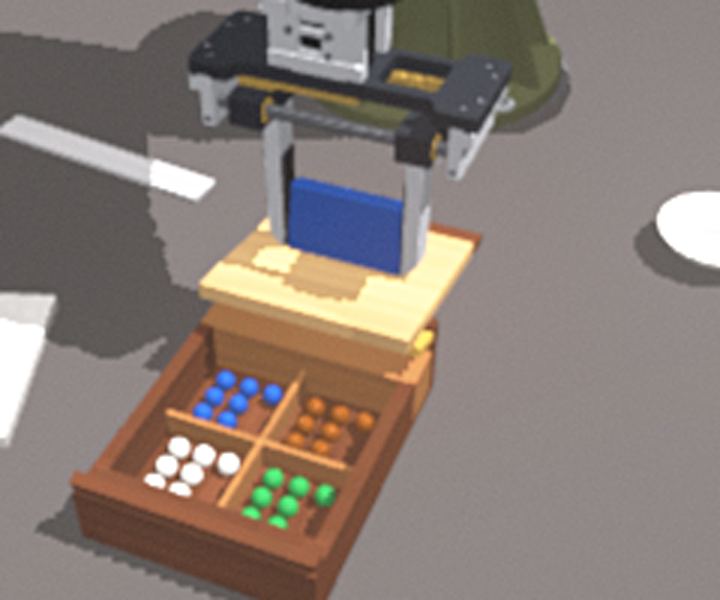

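Emit:
send_rows --series '[[[0,0,10],0,1],[[0,0,15],0,1],[[0,0,15],0,1],[[15,-2.4,0],0,1],[[22,-3.4,0],0,1],[[24,-3.7,0],0,1],[[24,-3.7,0],0,1],[[24,-3.7,0],0,1],[[24,-3.7,0],0,1],[[16,-2.5,0],0,1],[[8,-1.3,0],0,1],[[0,0,0],0,1]]'

```text
clock: 8.9
eef_pos: [538.8, -13.8, 205.6]
eef_rot: [-3.142, -0.0, 2.987]
wrist_force: [-0.6, 0.1, -2.7]
finger_gap: 79.7
finger_force: 20.0
```

Run:
```python
from h import *
s=read_state(); print(s["clock"],s["eef_pos"],np.degrees(s["eef_rot"]),s["wrist_force"])
look(("cover_grip","cover_tongue","tray_groove"))
a=camera("scene")["color"][70:270,240:440]; b=camera("top")["color"][100:250,250:400]
cv2.imwrite("pics/g.png",np.hstack([cv2.resize(a,(400,400)),cv2.resize(b,(400,400),interpolation=cv2.INTER_CUBIC)]))
```

```text
8.9 [538.84888201 -13.75770913 205.61429018] [-1.79997158e+02 -8.21107643e-03  1.71155479e+02] [-0.61054896  0.10373655 -2.72833069]
scene cover_grip 0.9 [538.8 -15.7 127.1] [296. 192.]
scene cover_tongue 0.69 [457.7   1.3  78.9] [320. 183.]
scene tray_groove 0.91 [447.1   4.6  40.8] [324. 195.]
scene cam at [946. 141. 524.]
top cam at [323.  -4. 987.]
```

View pics/g.png

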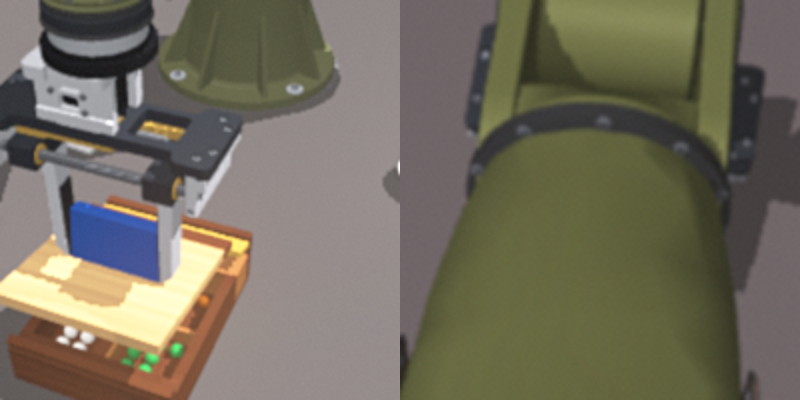

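Emit:
send_rows --series '[[[2,0,-10],0,1],[[0,0,-12],0,1],[[0,0,-8],0,1],[[0,0,-3],0,1],[[0,0,0],0,1]]'

```text
clock: 9.9
eef_pos: [540.4, -13.6, 171.9]
eef_rot: [-3.141, -0.001, 2.987]
wrist_force: [1.1, -0.2, -2.8]
finger_gap: 79.7
finger_force: 20.0
```

Run:
```python
from h import *
s=read_state(); print(s["clock"],s["eef_pos"],s["wrist_force"])
look(("cover_grip","cover_tongue","tray_groove"),("scene","scene"))
a=camera("scene")["color"][120:270,230:430]
cv2.imwrite("pics/i.png",cv2.resize(a,(800,600),interpolation=cv2.INTER_CUBIC))
```

```text
9.9 [540.36333286 -13.63491245 171.91728602] [ 1.08522267 -0.19352413 -2.83775613]
scene cover_grip 0.75 [540.5 -12.8  91.9] [299. 208.]
scene cover_tongue 0.83 [457.2   4.5  42. ] [322. 198.]
scene cover_tongue 0.36 [537.9 -10.6  93.6] [301. 207.]
scene tray_groove 0.93 [446.1   2.   41. ] [323. 194.]
scene cam at [946. 141. 524.]
scene cover_grip 0.8 [539.7 -13.   96.3] [299. 206.]
scene cover_tongue 0.79 [457.5   2.2  44.9] [321. 197.]
scene tray_groove 0.86 [446.7   2.4  38.1] [323. 196.]
scene cam at [946. 141. 524.]
```

View pics/i.png

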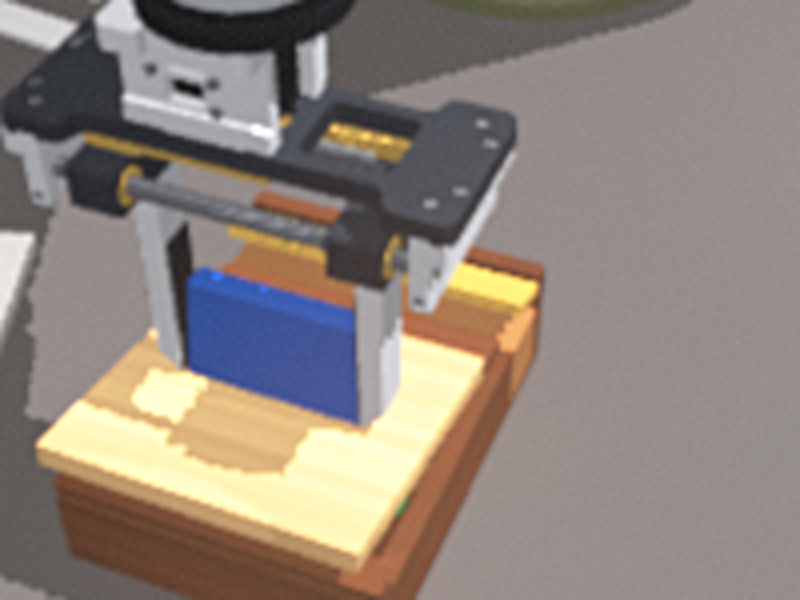

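Emit:
send_rows --series '[[[-5,0.8,0],0,1],[[-5,0.8,0],0,1],[[-5,0.8,0],0,1],[[-4,0.6,0],0,1],[[-3,0.5,0],0,1],[[0,0,0],0,1]]'

```text
clock: 10.95
eef_pos: [518.2, -10.1, 172.7]
eef_rot: [-3.142, -0.0, 2.987]
wrist_force: [-0.9, 0.9, -2.9]
finger_gap: 80.0
finger_force: 20.0
```

Emit:
send_rows --series '[[[-3,0.5,-0.5],0,1],[[-3,0.5,-0.5],0,1],[[-2,0.3,0],0,1],[[0,0,0],0,1]]'

```text
clock: 11.35
eef_pos: [510.3, -8.8, 171.6]
eef_rot: [3.142, -0.0, 2.987]
wrist_force: [0.8, -1.1, -3.3]
finger_gap: 79.8
finger_force: 20.0
```

Run:
```python
from h import *
s=read_state(); print(s["clock"],s["eef_pos"],s["wrist_force"])
look(("cover_grip","cover_tongue","tray_groove"),("scene","scene"))
a=camera("scene")["color"][120:270,230:430]
cv2.imwrite("pics/j.png",cv2.resize(a,(800,600),interpolation=cv2.INTER_CUBIC))
```

```text
11.35 [510.32578054  -8.8108471  171.60218146] [ 0.78462939 -1.07998362 -3.27952249]
scene cover_grip 0.88 [511.4  -9.1  94.4] [306. 196.]
scene cover_tongue 0.82 [428.1   7.6  46.7] [328. 187.]
scene tray_groove 0.8 [446.9   4.6  40.6] [324. 195.]
scene cam at [946. 141. 524.]
scene cover_grip 0.69 [510.7  -9.5  94.7] [306. 195.]
scene tray_groove 0.62 [446.2   3.3  42. ] [323. 194.]
scene cam at [946. 141. 524.]
```

View pics/j.png

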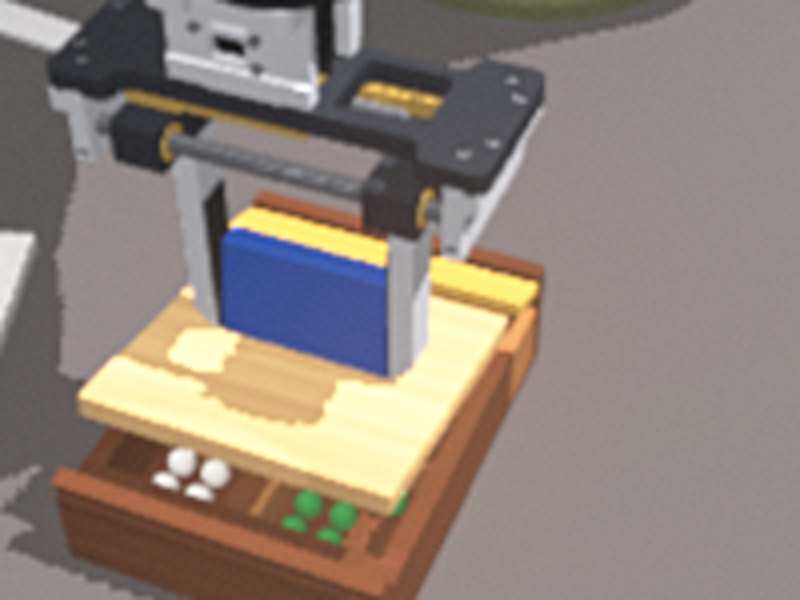

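Emit:
send_rows --series '[[[0.3,0,-2],0,1],[[0.3,0,-2],0,1],[[0.3,0,-2],0,1],[[0.3,0,-2],0,1],[[0.3,0,-2],0,1],[[0.3,-0.2,-2],0,1],[[0.3,-0.2,-1],0,1],[[0,0,0],0,1]]'

```text
clock: 12.6
eef_pos: [512.7, -9.2, 158.6]
eef_rot: [3.142, -0.0, 2.987]
wrist_force: [2.9, -0.3, 1.9]
finger_gap: 79.8
finger_force: 20.0
```

Emit:
send_rows --series '[[[0.2,0,-1.5],0,1],[[0.2,0,-1.5],0,1],[[0,0,-1],0,1],[[0,0,0],0,1]]'

```text
clock: 13.0
eef_pos: [512.9, -9.2, 154.4]
eef_rot: [-3.142, -0.0, 2.987]
wrist_force: [2.5, 0.3, 0.3]
finger_gap: 79.9
finger_force: 20.0
```

Run:
```python
from h import *
s=read_state(); print(s["clock"],s["eef_pos"],s["wrist_force"])
look(("cover_grip","cover_tongue","tray_groove"),("scene",))
a=camera("scene")["color"][120:270,230:430]
cv2.imwrite("pics/k.png",cv2.resize(a,(800,600),interpolation=cv2.INTER_CUBIC))
```

```text
13.0 [512.92856364  -9.23503164 154.43047367] [2.54825661 0.29048335 0.26941709]
scene cover_grip 0.68 [512.6  -8.5  77.5] [307. 203.]
scene cover_tongue 0.65 [426.7   6.4  37. ] [327. 190.]
scene tray_groove 0.78 [446.6   5.7  39.7] [324. 195.]
scene cam at [946. 141. 524.]
```

View pics/k.png

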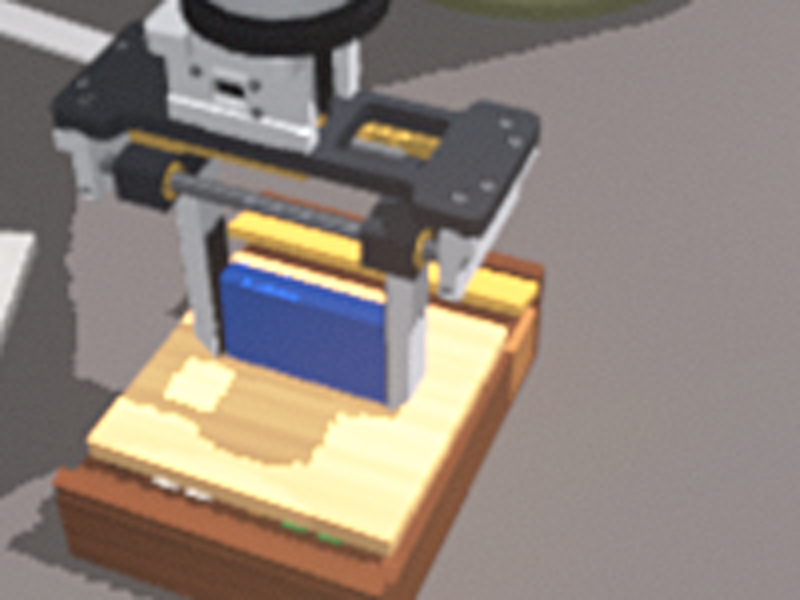

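Emit:
send_rows --series '[[[0,0,-1],0,1],[[0,0,-1],0,1],[[0,0,0],0,1]]'

```text
clock: 13.55
eef_pos: [513.2, -9.3, 152.7]
eef_rot: [3.142, 0.0, 2.987]
wrist_force: [3.2, -0.9, 1.1]
finger_gap: 80.0
finger_force: 20.0
```

Emit:
send_rows --series '[[[0,0,-1],0,1],[[0,0,-1],0,1],[[0,0,-1],0,1],[[0,0,0],0,1]]'

```text
clock: 13.95
eef_pos: [513.2, -9.2, 150.6]
eef_rot: [3.142, 0.001, 2.987]
wrist_force: [-2.8, -0.2, 16.8]
finger_gap: 79.9
finger_force: 20.0
```

Emit:
send_rows --series '[[[0,0,1],0,1],[[0,0,0.5],0,1],[[0,0,0],0,-1],[[0,0,0],0,-1],[[0,0,0],0,-1],[[0,0,0],0,-1],[[0,0,0],0,-1]]'

```text
clock: 14.65
eef_pos: [513.0, -9.2, 151.1]
eef_rot: [-3.142, -0.0, 2.987]
wrist_force: [-0.3, -0.1, 0.6]
finger_gap: 94.3
finger_force: 0.0
```

Lift straight up, then swing the arm clear so both cameras can see.

Emit:
send_rows --series '[[[0,0,15],0,-1],[[0,0,30],0,-1],[[0,0,40],0,-1],[[0,0,30],0,-1],[[-5,30,10],0,-1],[[-10,40,0],0,-1],[[-10,40,0],0,-1],[[-10,40,0],0,-1],[[-10,40,0],0,-1],[[-10,40,0],0,-1],[[-10,30,0],0,-1],[[0,0,0],0,-1]]'

```text
clock: 15.85
eef_pos: [446.8, 253.5, 276.0]
eef_rot: [3.141, -0.0, 2.991]
wrist_force: [-0.3, -0.1, -0.0]
finger_gap: 94.1
finger_force: 0.0
```

Run:
```python
from h import *
look(("cover_grip","cover_tongue","tray_groove"))
p=camera("top");q=camera("scene")
for n,z in(("cover_grip",50),):
    for r in regions_of(n,p)[:1]: print(rect(p,r["mask"],z))
a=q["color"][150:300,230:380]; b=p["color"][110:240,260:390]
cv2.imwrite("pics/l.png",np.hstack([cv2.resize(x,(400,400),interpolation=cv2.INTER_CUBIC) for x in(a,b)]))
```

```text
scene cover_grip 0.87 [511.6  -5.8  73.9] [308. 205.]
scene cover_tongue 0.77 [425.1   8.4  37.8] [328. 189.]
scene tray_groove 0.88 [446.3   2.4  37.8] [323. 196.]
scene cam at [946. 141. 524.]
top cover_grip 0.66 [505.8  -9.6  71.7] [327. 176.]
top cover_tongue 0.77 [422.1   4.4  42. ] [320. 219.]
top tray_groove 0.69 [439.3  -1.9  43.1] [323. 211.]
top cam at [323.  -4. 987.]
(array([515.2,  -9. ]), array([140.9, 138.3]), -8.8)
```

View pics/l.png

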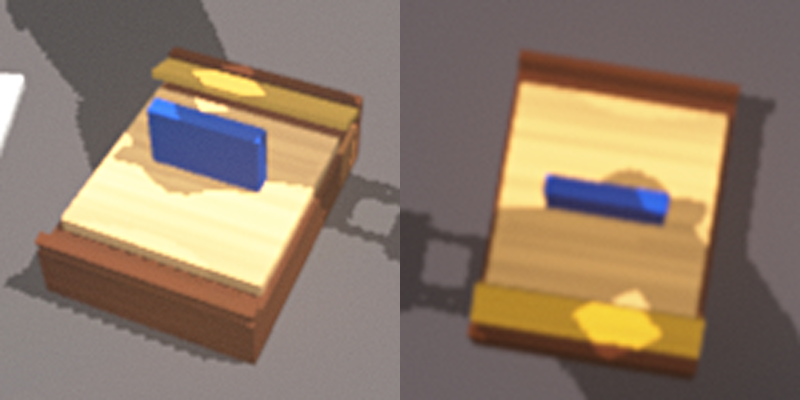

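```bash
python3 -c "
from cell import *; print(sign_off())"
```

```text
the job is handed in; nothing more can be done
None
```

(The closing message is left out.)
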